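# Hold the brush case open in the pottery studio

## Task

Open the wooden brush case for the potter: first swing the steel hasp off the catch at the front edge of the shut lid and let it fold down clear, then raise the lid by about 50 degrees from shut. The lid falls shut by itself, so finish while still holding it there with the fingers, and leave the pottery standing around the case alone.

Things in the scene. Friction and masses are not known exactly. Their poses are not given: they have to be found in the camera images.
- case: the wooden brush case, 200 mm deep (its x), 280 mm wide (its y), 120 mm high to its rim, heavy and fixed to the table. Origin at the centre of its underside; its x axis points from the front (hasp side, towards the robot) to the back (hinge side), y along its width, z up. The lid's hinge line lies at x = +100 mm, z = 120 mm, along y.
- lid_panel: the wooden lid, 200 x 280 x 12 mm, about 0.45 kg. Origin on the hinge line, in the middle of the back edge, at the lid's underside; when shut its axes are parallel to the case's and the panel runs 200 mm to its own -x, flush with the case's front; z is the lid's upper-face normal.
- knob (a point): centre of the wooden ball knob, 30 mm in diameter, on a stem 16 mm thick on the lid's top face; midway along the width, 170 mm from the hinge line and 30 mm from the lid's front edge, 36 mm above the lid's top face (lid frame: -170, 0, 48 mm). It turns with the lid.
- lid_hinge (a joint): angle of the lid in rad: 0 shut, grows as the front edge rises (50 degrees = 0.873), stops at 1.75. Nearly frictionless: the lid falls shut when let go below about 1.5 rad.
- hasp_tab (a point): middle of the top edge of the steel hasp's flat pull tab, 30 mm wide (along the case's y), 5 mm thick, in the case's frame at y = +85 mm. When the hasp is on, the tab stands upright at the lid's front edge, this point 39 mm above the lid's top face; below the tab a 4 mm thick lip reaches 15 mm in over the lid, 3 to 7 mm above it. The tab's back face is free to be pushed to the front.
- hasp (a joint): angle of the hasp in rad about its pivot (along y, case frame x = -106, z = 75 mm; tab's top edge 96 mm from it): 0 upright with its lip over the lid, which it then blocks; grows as it swings forward and down, away from the case; 1.57 straight out, stops at 2.6 hanging in front. Slightly stiff: stays when upright, drops by itself once past about 0.6 rad.
- bowl: loose white ceramic bowl, 100 mm across, 50 mm high; stands near the case; leave alone. Origin under its centre.
- mug: loose terracotta mug, 76 mm across, 90 mm high, with a handle; stands near the case; leave alone. Origin under its centre.
- jar: loose white lidded jar, 70 mm across, 85 mm high; stands near the case; leave alone. Origin under its centre.

How it is judged:
By the outcome, as a careful person would: the job done as asked, in the order asked, and still so for the second after the job is handed in, while the arm keeps its last pose, push and grip.
It also fails if it takes over 45 s, if anything falls off the work surface, if the arm or the gripper's body presses on something with over 40 N, if the wrist force passes 120 N, or if a joint passes its speed limit or range.

## Robot

A 6-joint arm with a two-finger parallel gripper is mounted at the origin on the work surface. World frame = base frame: x ahead of the robot, y to its left, z up, the work surface at z = 0. Lengths are in mm, angles in rad, forces in N, time in s.
With the tool pointing down it reaches from about 350 to 875 mm from the base axis. Payload 4.2 kg.
Tool frame: the origin (TCP) lies between the finger pads; the fingertips stand 25 mm ahead of it and the grasp point (between the pads) lies 6 mm ahead of it; z points along the fingers, y is the line along which they close (so a half turn about z gives the same grasp; the last joint's range is limited). The gripper opens to 85 mm and grips with 20 to 120 N. Pads are 22 mm wide; open, the fingers measure 114 mm over their backs; the gripper's body (76 mm by 85 mm) begins 54 mm behind the grasp point. The pads swing forward as they close: fully open they stand 13 mm farther back than shut.
Start: joints at [-0.887, 0.385, 0.008, 0, -1.194, -0.259], TCP at [257.599, -569.423, 256.312] pointing down, gripper open.
Joint ranges: [-3.14, 3.14], [-1.21, 2.06], [-1.07, 1.41], [-3.16, 2.05], [-2.99, -0.16], [-3.1, 3.1]. Speed limits (rad/s): [2.79, 2.79, 3.14, 3.14, 3.14, 3.14].

## Interface

Orientations are given as a unit quaternion [x, y, z, w].
In Python, from bench import read_state, imaging, workorder, nets gives the robot as it stands.
- The arm moves only by the tool apply_moves, never from a script. Its argument "rows" is a list of rows, each an object with "hand": the opening, from -1 (shut) to 1 (fully open); "delta_pos": the shift along the tool's x, y, z in mm, a list of three; "yaw": the turn about the tool's z in rad. A call has 1 to 12 rows; each row is the pose to reach, as a shift and turn from the pose commanded when the call began, along the tool's axes at that moment; what a row does not reach only later rows make up. A row lasts 1/12 s, in which the tool goes at most 41.7 mm and 7.16 degrees, less where a joint would pass 70% of its speed; a pose out of reach is approached as far as the arm can. A call with a gripper value outside its range is refused whole. The fingers move at their own pace and stop on an object; the grip force is fixed at half the most. Time passes only in rows, so rows that repeat a pose let the fingers close. It gives the time, the measured TCP pose, the force, the opening and the grip force at its end, in the units of the state.
- read_state(): the state, without advancing time (a new reading comes with each control period).
- imaging.get_image(name): name is "scene" or "top" or "wrist"; returns a dict with "pixels" (384x512x3 uint8, red, green, blue), "fx", "fy", "cx", "cy" (pixels), "dist" ([k1, k2, p1, p2, k3] as OpenCV has them; the pictures are not rectified), "xyz" and "rotation" of the camera in the world. Camera axes: x right, y down, z forward; pixel columns grow to the right and rows downward; lengths in mm; the calibration is good to about 2 mm. A picture is of the moment at which its call begins. There is no depth.
- workorder.job_done(): hands the job in; it is judged then, once.
Trained networks look in the newest picture that a camera, given by its name, has taken for a name from the list of things; names that differ only in an ending like _2 or _b are one class to them, and where a whole thing is asked for, a point or a joint stands for the part that bears it (a point fixed in the world has none). Each returns a list of dicts, best first, with "score" (0 to 1); they miss things now and then, are a little off and sometimes report something else, mostly with a low value. They report only what shows in the picture. A call takes as long as a camera call.
- nets.find_in(camera, query): "location" ([row, column] in pixels, amid what is visible of it).
- nets.pinpoint(camera, query): "location" ([row, column] in pixels: a listed point, or the origin of a listed thing).
The state is a dict: "clock": time; "joints": joint angles; "joint_vel": joint speeds; "joint_efforts": joint torques, N m; "position": TCP position; "ee_rot": TCP orientation; "contact_force": force on the tool from outside, world axes, zero at the start; "wrist_torque": the same for the moment, N m; "gripper_width": finger opening in mm; "grasp_force": force on a finger pad.
Only numpy, scipy, OpenCV 4.12 (cv2) and the standard library are available. Lean on these libraries where they do the work, as an engineer would, in place of code of your own. Each camera call takes 0.05 s, during which the arm holds its last target. There are 200 camera calls.

## Working session

There is one attempt and no reset: what is moved stays moved. The work goes in short steps, Python scripts to look and compute and a tool call to move; the robot and the scene stay as the last step left them, time stands still between calls to the robot, and variables do not carry over. Pictures are saved under pics/ and viewed, at most 10 in all, crops included, and the job is handed in when it is done.

Besides the shell and the picture viewer there is one more tool, called after "Emit:" as a command line: name --argument value ..., lists and objects as JSON in quotes. apply_moves: Moves the arm, as the interface text tells. Its arguments: {"type":"object","properties":{"rows":{"type":"array"}},"required":["rows"]}

```bash
mkdir -p pics; ls; cat > h.py <<'E'
import numpy as np, cv2
from bench import read_state, imaging, workorder, nets
from scipy.spatial.transform import Rotation as R
def rot(im):
    r=np.array(im['rotation'],float)
    return r if r.shape==(3,3) else R.from_quat(r).as_matrix()
def ray(im,rc):
    K=np.array([[im['fx'],0,im['cx']],[0,im['fy'],im['cy']],[0,0,1]])
    p=cv2.undistortPoints(np.array([[[rc[1],rc[0]]]],float),K,np.array(im['dist'],float))[0,0]
    d=rot(im)@np.array([p[0],p[1],1]); return np.array(im['xyz'],float),d/np.linalg.norm(d)
def tri(rs):
    A=sum(np.eye(3)-np.outer(d,d) for o,d in rs); b=sum((np.eye(3)-np.outer(d,d))@o for o,d in rs)
    p=np.linalg.solve(A,b); return p,[np.linalg.norm(np.cross(p-o,d)) for o,d in rs]
def proj(im,P):
    K=np.array([[im['fx'],0,im['cx']],[0,im['fy'],im['cy']],[0,0,1]]); Rm=rot(im)
    q=cv2.projectPoints((Rm.T@(np.atleast_2d(P).astype(float)-np.array(im['xyz'])).T).T,np.zeros(3),np.zeros(3),K,np.array(im['dist'],float))[0][:,0]
    return q[:,::-1]
def save(im,n): cv2.imwrite('pics/'+n,cv2.cvtColor(im['pixels'],cv2.COLOR_RGB2BGR))
E
python3 - <<'E'
from h import *
ims={c:imaging.get_image(c) for c in('scene','top','wrist')}
for c in ims: save(ims[c],c+'0.png'); print(c,ims[c]['xyz'])
for q in ['knob','hasp_tab','case','lid_panel','bowl','mug','jar']:
    rs=[]
    for c in('scene','top','wrist'):
        l=nets.pinpoint(c,q)
        print(q,c,[(np.round(x['location'],1).tolist(),round(x['score'],2)) for x in l[:2]])
        if l and c!='wrist': rs.append(ray(ims[c],l[0]['location']))
    if len(rs)==2: p,e=tri(rs); print('  ->',p.round(1),np.round(e,1))
s=read_state(); print(s)
E
```

```text
pics
scene [1068.02374214   16.21212466  812.90368422]
top [ 449.20325612   35.29361017 1171.07761858]
wrist [ 181.90391126 -604.69640684  372.2350768 ]
knob scene [([145.0, 252.5], 0.81)]
knob top [([214.5, 269.0], 0.77)]
knob wrist []
  -> [513.   13.5 182. ] [1.7 1.7]
hasp_tab scene [([130.4, 284.0], 0.55), ([141.6, 251.1], 0.23)]
hasp_tab top [([240.2, 236.5], 0.62)]
hasp_tab wrist []
  -> [453.3  91.4 166.7] [1.1 1.1]
case scene [([210.9, 252.5], 0.95)]
case top [([194.6, 263.1], 0.77)]
case wrist []
  -> [581.5  19.1   7.4] [3.6 3.6]
lid_panel scene [([220.0, 257.0], 0.68)]
lid_panel top [([157.6, 258.6], 0.81), ([215.8, 271.3], 0.74)]
lid_panel wrist []
  -> [667.8  29.  112. ] [3.6 3.6]
bowl scene [([191.4, 162.4], 0.78), ([219.2, 259.7], 0.54)]
bowl top [([213.7, 353.5], 0.74)]
bowl wrist []
  -> [ 518.9 -229.     3.3] [5.6 5.6]
mug scene [([207.6, 358.2], 0.87)]
mug top [([205.2, 174.8], 0.62), ([158.4, 257.7], 0.28)]
mug wrist []
  -> [560.9 285.5  -8.3] [5.6 5.6]
jar scene [([246.0, 156.2], 0.88)]
jar top [([163.4, 345.7], 0.56)]
jar wrist []
  -> [ 669.3 -222.3  -14.2] [1.6 1.6]
{'clock': 1.2, 'joints': array([-8.87387263e-01,  3.84721713e-01,  7.91034646e-03,  4.20584918e-05,
       -1.19397055e+00, -2.58558760e-01]), 'joint_vel': array([ 7.13931871e-04, -1.31190529e-03, -9.64467639e-05, -1.59240144e-03,
        5.23710709e-04, -1.83213459e-04]), 'joint_efforts': array([ 7.65905788e-04, -3.92095399e+01,  1.88617945e+01,  4.19063866e+00,
       -4.21848144e-04, -1.53902755e-05]), 'position': array([ 257.60871194, -569.43923121,  256.30926469]), 'ee_rot': array([-2.10838722e-01,  9.77520861e-01, -1.52917087e-05, -1.41563266e-05]), 'contact_force': array([-6.32328539e-01, -1.61132923e-04, -7.31280120e-03]), 'wrist_torque': array([ 0.02764291, -0.01760981, -0.0305433 ]), 'grasp_force': 0.0, 'gripper_width': 85.2113016462531}
```

View pics/scene0.png

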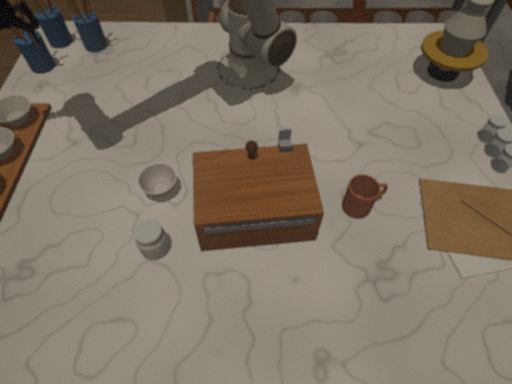

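View pics/top0.png

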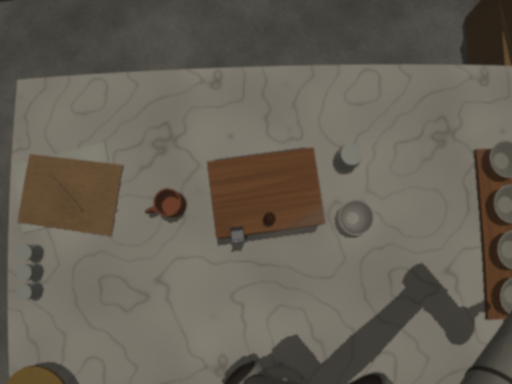

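```bash
cat > fit.py <<'E'
from h import *
from scipy.optimize import least_squares
P=np.array([[100,140,132],[100,-140,132],[-100,-140,132],[-100,140,132],[-70,0,168],[-103,85,171]],float)
def loc(p,x): c,s=np.cos(x[2]),np.sin(x[2]); p=np.atleast_2d(p); return np.c_[x[0]+c*p[:,0]-s*p[:,1],x[1]+s*p[:,0]+c*p[:,1],p[:,2]]
E
python3 - <<'E'
from fit import *
T=np.array([[162,208],[149,314],[223,324],[238,217],[214.5,269],[240.2,236.5]])
S=np.array([[209,322],[219,197],[152,193],[146,308],[145,252.5],[130.4,284]])
t=imaging.get_image('top');s=imaging.get_image('scene')
f=lambda x:np.r_[(proj(t,loc(P,x))-T).ravel(),(proj(s,loc(P,x))-S).ravel()]
r=least_squares(f,[570,18,.1],loss='soft_l1'); print(r.x); print(f(r.x).reshape(12,2).round(1))
print(loc(P,r.x).round(1)[4:])
print(R.from_quat(read_state()['ee_rot']).as_matrix().round(3))
E
```

```text
[5.70736930e+02 1.87632112e+01 9.93728543e-02]
[[ 0.  -1.6]
 [-0.6 -0.3]
 [ 2.1  1. ]
 [ 1.2 -1.7]
 [ 5.2 -0. ]
 [-2.6 -0.4]
 [ 1.9  1.3]
 [ 2.9 -4.4]
 [-2.2 -0.8]
 [-4.5 -1.4]
 [ 0.1 -1.5]
 [ 0.7  1.5]]
[[501.1  11.8 168. ]
 [459.8  93.1 171. ]]
[[-0.911 -0.412  0.   ]
 [-0.412  0.911 -0.   ]
 [-0.    -0.    -1.   ]]
```

Emit:
apply_moves --rows '[{"hand": -1, "delta_pos": [-30, 25, -20], "yaw": 0.1}, {"hand": -1, "delta_pos": [-60, 50, -40], "yaw": 0.2}, {"hand": -1, "delta_pos": [-90, 75, -60], "yaw": 0.3}, {"hand": -1, "delta_pos": [-120, 100, -75], "yaw": 0.325}, {"hand": -1, "delta_pos": [-150, 125, -75], "yaw": 0.325}, {"hand": -1, "delta_pos": [-180, 150, -75], "yaw": 0.325}, {"hand": -1, "delta_pos": [-210, 175, -75], "yaw": 0.325}, {"hand": -1, "delta_pos": [-240, 200, -75], "yaw": 0.325}, {"hand": -1, "delta_pos": [-270, 225, -75], "yaw": 0.325}, {"hand": -1, "delta_pos": [-300, 250, -75], "yaw": 0.325}, {"hand": -1, "delta_pos": [-330, 275, -75], "yaw": 0.325}, {"hand": -1, "delta_pos": [-360, 300, -75], "yaw": 0.325}]'

```text
clock: 2.3
position: [462.3, -145.8, 331.8]
ee_rot: [-0.05, 0.999, -0.0, 0.001]
contact_force: [-0.4, -0.9, -0.2]
gripper_width: 0.1
grasp_force: 0.0
```

```bash
cat >> fit.py <<'E'
def go(target,yaw=None):
    s=read_state(); M=R.from_quat(s['ee_rot']).as_matrix()
    print('t',s['clock'],'pos',s['position'].round(1),'xdir',np.arctan2(M[1,0],M[0,0]).round(4),'w',s['gripper_width'],'F',s['contact_force'].round(1),'g',s['grasp_force'],'j',s['joints'].round(2))
    print('delta tool',(M.T@(np.array(target)-s['position'])).round(1))
E
python3 -c "
from fit import *
go([500,30,330])"
```

```text
t 2.3 pos [ 462.3 -145.8  331.8] xdir -3.0415 w 0.14541502049846672 F [-0.4 -0.9 -0.2] g 0.0 j [ 0.03  0.09 -0.19  0.   -1.28 -1.5 ]
delta tool [-55.1 171.2   1.8]
```

Emit:
apply_moves --rows '[{"hand": -1, "delta_pos": [-10, 35, 0], "yaw": 0}, {"hand": -1, "delta_pos": [-20, 70, 0], "yaw": 0}, {"hand": -1, "delta_pos": [-30, 105, 0], "yaw": 0}, {"hand": -1, "delta_pos": [-42, 140, 0], "yaw": 0}, {"hand": -1, "delta_pos": [-55, 170, 0], "yaw": 0}, {"hand": -1, "delta_pos": [-55, 170, 0], "yaw": 0}, {"hand": -1, "delta_pos": [-55, 170, 0], "yaw": 0}]'

```text
clock: 2.88
position: [500.0, 28.5, 331.1]
ee_rot: [-0.051, 0.999, -0.0, -0.0]
contact_force: [0.2, -0.1, -0.1]
gripper_width: -0.0
grasp_force: 0.0
```

```bash
python3 - <<'E'
from fit import *
w=imaging.get_image('wrist'); save(w,'w1.png'); print(w['xyz'],rot(w)[:,2])
for q in ['knob','hasp_tab']:
    for x in nets.pinpoint('wrist',q)[:2]: print(q,x)
print(proj(w,loc(P,[570.7,18.8,.0994])).round())
go([0,0,0])
E
```

```text
[417.43584306  18.84089584 448.02469496] [ 0.32174494  0.03256559 -0.94626617]
knob {'location': [178.4, 246.4], 'score': 0.55}
knob {'location': [126.1, 65.7], 'score': 0.3}
hasp_tab {'location': [129.8, 344.0], 'score': 0.89}
[[312. 373.]
 [312. 123.]
 [133.  95.]
 [134. 396.]
 [175. 244.]
 [138. 347.]]
t 3.0333 pos [499.5  26.3 331.4] xdir -3.0425 w 0.13154261748854812 F [ 0.3 -0.4  0.3] g 0.0 j [ 0.38  0.12 -0.16  0.   -1.29 -1.85]
delta tool [499.6  23.2 331.4]
```

View pics/w1.png

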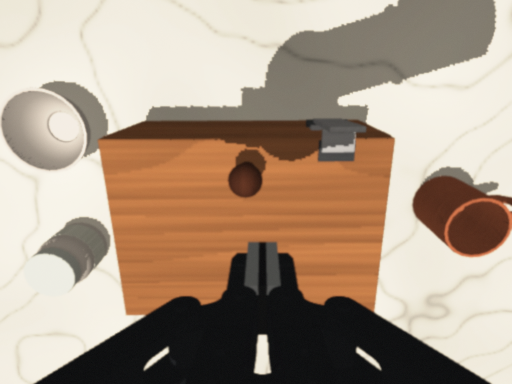

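```bash
python3 - <<'E'
from fit import *
w=imaging.get_image('wrist'); 
W=np.array([[314,376],[315,127],[139,99.5],[139,393],[180,246]])
f=lambda x:(proj(w,loc(P[:5],x))-W).ravel()
r=least_squares(f,[570,18,.1]); print(r.x); print(f(r.x).reshape(-1,2).round(1))
print(proj(w,loc([[-106,85,171],[-106,85,139],[-91,85,139],[-91,70,139],[-106,70,171],[-106,100,171],[-106,85,75]],r.x)).round(1))
cv2.imwrite('pics/c.png',cv2.resize(w['pixels'][100:180,290:390,::-1],None,fx=7,fy=7,interpolation=cv2.INTER_CUBIC))
E
```

```text
[5.74784154e+02 1.88848903e+01 1.04956178e-01]
[[ 0.8 -0.7]
 [ 1.3 -1. ]
 [ 0.3 -2.4]
 [-1.5  3.7]
 [ 0.6  0. ]]
[[139.3 348.1]
 [132.9 339.7]
 [149.1 338.6]
 [149.2 322.3]
 [139.4 329.8]
 [139.1 366.4]
 [123.3 327. ]]
```

View pics/c.png

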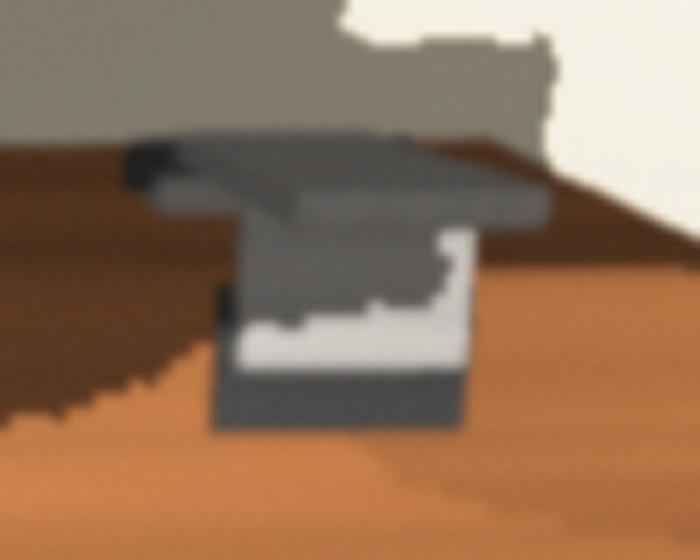

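Emit:
apply_moves --rows '[{"hand": -1, "delta_pos": [5, 35, 0], "yaw": 0}, {"hand": -1, "delta_pos": [14, 70, 10], "yaw": 0}, {"hand": -1, "delta_pos": [14, 70, 40], "yaw": 0}, {"hand": -1, "delta_pos": [14, 70, 75], "yaw": 0}, {"hand": -1, "delta_pos": [14, 70, 105], "yaw": 0}, {"hand": -1, "delta_pos": [14, 70, 120], "yaw": 0}, {"hand": -1, "delta_pos": [14, 70, 120], "yaw": 0}, {"hand": -1, "delta_pos": [14, 70, 120], "yaw": 0}]'

```text
clock: 3.75
position: [479.0, 94.2, 211.4]
ee_rot: [-0.049, 0.999, -0.0, -0.0]
contact_force: [0.2, 1.1, 1.0]
gripper_width: 0.0
grasp_force: 0.0
```

```bash
python3 - <<'E'
from fit import *
t=imaging.get_image('wrist')
for q in ['knob','hasp_tab']: print(q,[ (np.round(x['location'],1),x['score']) for x in nets.pinpoint('wrist',q)[:2]])
save(t,'w2.png')
go([478.4,94.2,172]); 
E
```

```text
knob [(array([270.6, 109.9]), 0.8)]
hasp_tab [(array([194.7, 265.3]), 0.83)]
t 3.9 pos [479.9  95.2 213.1] xdir -3.0424 w -0.5349986067282275 F [0.7 0.  0.2] g 0.0 j [ 0.53  0.19 -0.38  0.   -0.99 -2.  ]
delta tool [ 1.8 -0.8 41.1]
```

View pics/w2.png

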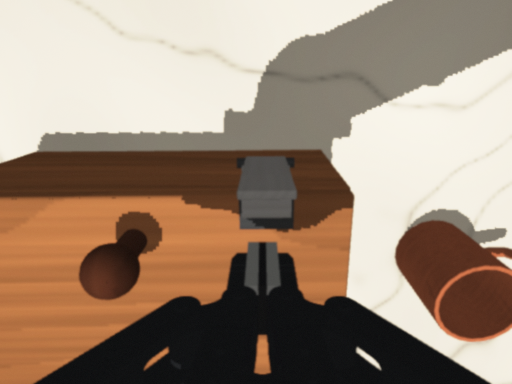

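```bash
python3 - <<'E'
from fit import *
t=imaging.get_image('wrist'); a=dict(t); a['xyz']=[417.436,18.841,448.025]
tp=imaging.get_image('top'); sc=imaging.get_image('scene')
c,s=np.cos(.105),np.sin(.105)
for n,p1,p2,p3,p4 in (('knob',[180,246],[271,109.5],[214.5,269],[145,252.5]),('tab',[129.8,346],[194.7,266],[240.2,236.5],[130.4,284])):
    r=[ray(a,p1),ray(t,p2),ray(tp,p3),ray(sc,p4)]
    for q in (r[:2],r):
        p,e=tri(q); d=p[:2]-[574.8,18.9]; print(n,p.round(1),np.round(e,1),'case',c*d[0]+s*d[1],-s*d[0]+c*d[1])
E
```

```text
knob [505.4  14.  171. ] [0.2 0.2] case -69.5252403276227 2.4047045439347725
knob [507.6  13.6 171.9] [2.5 2.2 6.4 2.9] case -67.41435575939327 1.81057520103053
tab [455.6  93.3 165.4] [0.5 0.5] case -110.74207906428218 86.5260684114521
tab [454.4  92.1 168.3] [0.5 1.5 1.1 2. ] case -112.06389397010264 85.3923341122476
```

Emit:
apply_moves --rows '[{"hand": -1, "delta_pos": [0, -1, 20], "yaw": 0}, {"hand": -1, "delta_pos": [0, -1, 40], "yaw": 0}, {"hand": -1, "delta_pos": [0, -1, 40], "yaw": 0}, {"hand": -1, "delta_pos": [10, -1, 40], "yaw": 0}, {"hand": -1, "delta_pos": [20, -1, 40], "yaw": 0}, {"hand": -1, "delta_pos": [32, -1, 40], "yaw": 0}, {"hand": -1, "delta_pos": [44, -1, 40], "yaw": 0}, {"hand": -1, "delta_pos": [56, -1, 40], "yaw": 0}, {"hand": -1, "delta_pos": [68, -1, 45], "yaw": 0}, {"hand": -1, "delta_pos": [80, -1, 50], "yaw": 0}, {"hand": -1, "delta_pos": [92, -1, 55], "yaw": 0}, {"hand": -1, "delta_pos": [100, -1, 60], "yaw": 0}]'

```text
clock: 5.05
position: [378.3, 84.1, 152.4]
ee_rot: [-0.05, 0.999, 0.001, 0.001]
contact_force: [-0.6, -0.1, 0.5]
gripper_width: 0.4
grasp_force: 0.0
```

```bash
python3 - <<'E'
from fit import *
t=imaging.get_image('wrist')
for q in ['knob','hasp_tab']: print(q,[ (np.round(x['location'],1),x['score']) for x in nets.pinpoint('wrist',q)[:2]])
save(t,'w3.png')
go([505.5,13,260])
E
```

```text
knob []
hasp_tab [(array([194.7, 263.2]), 0.81)]
t 5.2 pos [379.2  84.3 152.1] xdir -3.0406 w 0.19476487907166196 F [0.3 1.3 0. ] g 0.0 j [ 0.64  0.1  -0.69  0.   -0.78 -2.11]
delta tool [-118.6  -83.6 -107.8]
```

View pics/w3.png

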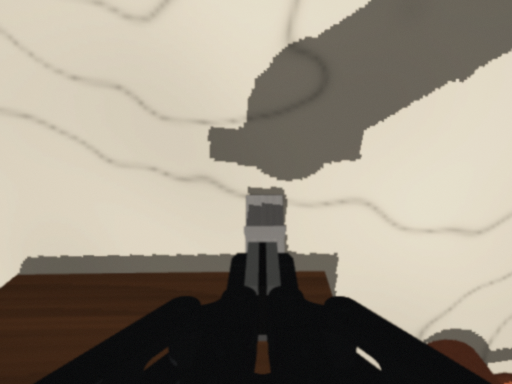

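Emit:
apply_moves --rows '[{"hand": -1, "delta_pos": [0, 0, -30], "yaw": 0}, {"hand": -1, "delta_pos": [0, 0, -60], "yaw": 0}, {"hand": 0, "delta_pos": [0, 0, -90], "yaw": 0}, {"hand": 1, "delta_pos": [-20, -20, -105], "yaw": 0}, {"hand": 1, "delta_pos": [-45, -40, -108], "yaw": 0}, {"hand": 1, "delta_pos": [-70, -60, -108], "yaw": 0}, {"hand": 1, "delta_pos": [-95, -84, -108], "yaw": 0}, {"hand": 1, "delta_pos": [-119, -84, -108], "yaw": 0}, {"hand": 1, "delta_pos": [-119, -84, -108], "yaw": 0}, {"hand": 1, "delta_pos": [-119, -84, -108], "yaw": 0}]'

```text
clock: 6.03
position: [507.6, 12.1, 259.1]
ee_rot: [-0.049, 0.999, -0.0, -0.0]
contact_force: [-0.3, -0.3, 0.2]
gripper_width: 85.8
grasp_force: 0.0
```

```bash
python3 - <<'E'
from fit import *
t=imaging.get_image('wrist')
for q in ['knob','hasp_tab']: print(q,[ (np.round(x['location'],1),x['score']) for x in nets.pinpoint('wrist',q)[:2]])
print(proj(t,[[505.5,13,169.5],[507.6,13.6,171]]).round(1))
save(t,'w4.png')
go([505.5,13,174])
E
```

```text
knob [(array([204.7, 265.6]), 0.63), (array([ 69.3, 341.4]), 0.44)]
hasp_tab [(array([ 72.9, 340.3]), 0.77)]
[[205.1 265.6]
 [209.  266.2]]
t 6.1833 pos [505.8  12.6 259.6] xdir -3.0413 w 85.16330315228568 F [0.9 0.6 0.2] g 0.0 j [ 0.35  0.18 -0.27 -0.   -1.12 -1.82]
delta tool [ 0.2  0.4 85.6]
```

View pics/w4.png

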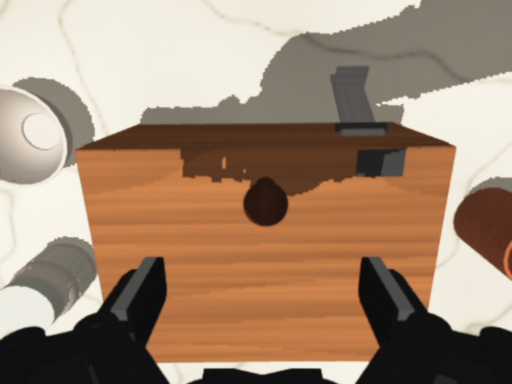

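Emit:
apply_moves --rows '[{"hand": 1, "delta_pos": [0, 0, 25], "yaw": 0}, {"hand": 1, "delta_pos": [0, 0, 50], "yaw": 0}, {"hand": 1, "delta_pos": [0, 0, 70], "yaw": 0}, {"hand": 1, "delta_pos": [0, 0, 84], "yaw": 0}, {"hand": 1, "delta_pos": [0, 0, 84], "yaw": 0}, {"hand": -1, "delta_pos": [0, 0, 84], "yaw": 0}, {"hand": -1, "delta_pos": [0, 0, 84], "yaw": 0}, {"hand": -1, "delta_pos": [0, 0, 84], "yaw": 0}, {"hand": -1, "delta_pos": [0, 0, 84], "yaw": 0}, {"hand": -1, "delta_pos": [0, 0, 84], "yaw": 0}]'

```text
clock: 7.02
position: [506.7, 13.9, 176.7]
ee_rot: [-0.05, 0.999, 0.002, 0.001]
contact_force: [-5.3, 7.5, 7.8]
gripper_width: 27.2
grasp_force: 58.8
```

```bash
python3 - <<'E'
from fit import *
w=imaging.get_image('wrist'); t=dict(w); X=[574.8,18.9,.105]
t['xyz']=np.array(w['xyz'])+[0,0,259.5-read_state()['position'][2]]
for th in (1.2,1.57,2,2.4,2.6): print(th,proj(t,loc([[-106-96*np.sin(th),85,75+96*np.cos(th)]],X)).round())
go([0,0,0])
# arc deltas in tool frame, from the shut knob pose
a0=np.arctan2(48,170);r=np.hypot(48,170)
for d in range(5,56,5):
    a=a0+np.radians(d); dx=-r*np.cos(a)+170; dz=r*np.sin(a)-48
    print(d,round(-dx,1),round(-dz,1))
E
```

```text
1.2 [[  4. 381.]]
1.57 [[  3. 368.]]
2 [[ 23. 353.]]
2.4 [[ 52. 344.]]
2.6 [[ 68. 340.]]
t 7.0667 pos [506.6  14.  176.8] xdir -3.0418 w 26.78474897757959 F [-3.9  6.   7.6] g 58.53022277355194 j [ 0.35  0.26 -0.39 -0.   -0.91 -1.82]
delta tool [506.   36.1 175.6]
5 -4.8 -14.6
10 -10.9 -28.8
15 -18.2 -42.4
20 -26.7 -55.2
25 -36.2 -67.3
30 -46.8 -78.6
35 -58.3 -88.8
40 -70.6 -98.0
45 -83.7 -106.1
50 -97.5 -113.1
55 -111.8 -118.8
```

Emit:
apply_moves --rows '[{"hand": 0, "delta_pos": [0, 0, 0], "yaw": 0}, {"hand": 0, "delta_pos": [0, 0, 0], "yaw": 0}, {"hand": 0, "delta_pos": [-1, 1.5, 5], "yaw": 0}, {"hand": 0, "delta_pos": [-1, 1.5, 5], "yaw": 0}, {"hand": -1, "delta_pos": [-1, 1.5, 5], "yaw": 0}, {"hand": -1, "delta_pos": [-1, 1.5, 5], "yaw": 0}, {"hand": -1, "delta_pos": [-1, 1.5, 5], "yaw": 0}, {"hand": -1, "delta_pos": [-1, 1.5, 5], "yaw": 0}]'

```text
clock: 7.73
position: [506.8, 14.1, 170.1]
ee_rot: [-0.05, 0.999, 0.0, -0.0]
contact_force: [-0.9, 1.3, -0.1]
gripper_width: 27.4
grasp_force: 58.9
```

```bash
python3 -c "
from fit import *
go([0,0,0])"
```

```text
t 7.7333 pos [506.8  14.1 170.1] xdir -3.0419 w 27.441990360317547 F [-0.9  1.3 -0.1] g 58.908069133758545 j [ 0.35  0.27 -0.4  -0.   -0.9  -1.82]
delta tool [505.6  36.4 170.4]
```

Emit:
apply_moves --rows '[{"hand": -1, "delta_pos": [-2, 0, -7], "yaw": 0}, {"hand": -1, "delta_pos": [-5, 0, -14.5], "yaw": 0}, {"hand": -1, "delta_pos": [-7.5, 0, -22], "yaw": 0}, {"hand": -1, "delta_pos": [-11, 0, -29], "yaw": 0}, {"hand": -1, "delta_pos": [-14.5, 0, -36], "yaw": 0}, {"hand": -1, "delta_pos": [-18, 0, -42.5], "yaw": 0}, {"hand": -1, "delta_pos": [-22, 0, -49], "yaw": 0}, {"hand": -1, "delta_pos": [-26.5, 0, -55], "yaw": 0}, {"hand": -1, "delta_pos": [-31, 0, -61], "yaw": 0}, {"hand": -1, "delta_pos": [-36, 0, -67.5], "yaw": 0}, {"hand": -1, "delta_pos": [-36, 0, -67.5], "yaw": 0}]'

```text
clock: 8.65
position: [544.7, 18.1, 239.3]
ee_rot: [-0.05, 0.999, 0.0, 0.002]
contact_force: [0.3, 4.3, -4.1]
gripper_width: 27.2
grasp_force: 59.6
```

```bash
python3 -c "
from fit import *
go([506.8,14.1,170.1])"
```

```text
t 8.65 pos [544.7  18.1 239.3] xdir -3.0411 w 27.242574745632254 F [ 0.3  4.3 -4.1] g 59.56495642662048 j [ 0.33  0.26 -0.22  0.   -1.09 -1.8 ]
delta tool [38.3 -0.2 69.1]
```

Emit:
apply_moves --rows '[{"hand": -1, "delta_pos": [-5, 0, -6], "yaw": 0}, {"hand": -1, "delta_pos": [-10.5, 0, -11.5], "yaw": 0}, {"hand": -1, "delta_pos": [-16, 0, -16.5], "yaw": 0}, {"hand": -1, "delta_pos": [-22, 0, -21.5], "yaw": 0}, {"hand": -1, "delta_pos": [-28, 0, -26], "yaw": 0}, {"hand": -1, "delta_pos": [-34.5, 0, -30.5], "yaw": 0}, {"hand": -1, "delta_pos": [-41, 0, -35], "yaw": 0}, {"hand": -1, "delta_pos": [-47.5, 0, -39], "yaw": 0}, {"hand": -1, "delta_pos": [-54.5, 0, -42.5], "yaw": 0}, {"hand": -1, "delta_pos": [-61, 0, -46], "yaw": 0}, {"hand": -1, "delta_pos": [-61, 0, -46], "yaw": 0}, {"hand": -1, "delta_pos": [-61, 0, -46], "yaw": 0}]'

```text
clock: 9.65
position: [603.6, 24.5, 283.2]
ee_rot: [-0.049, 0.999, 0.001, -0.001]
contact_force: [-1.6, 6.5, -6.7]
gripper_width: 27.1
grasp_force: 59.7
```

```bash
python3 - <<'E'
from fit import *
go([506.8,14.1,170.1])
# angle from the knob's travel: chord of radius 176.6 about the hinge
p=read_state()['position']; q=p-[506.8,14.1,170.1]; L=np.linalg.norm(q)
print('angle',np.degrees(2*np.arcsin(L/2/np.hypot(48,170))))
s=imaging.get_image('scene'); save(s,'s5.png')
E
```

```text
t 9.65 pos [603.6  24.5 283.2] xdir -3.0429 w 27.059330525406136 F [-1.6  6.5 -6.7] g 59.67807412147522 j [ 0.31  0.33 -0.   -0.   -1.24 -1.78]
delta tool [ 97.1  -0.9 113.3]
angle 49.96370891289327
```

View pics/s5.png

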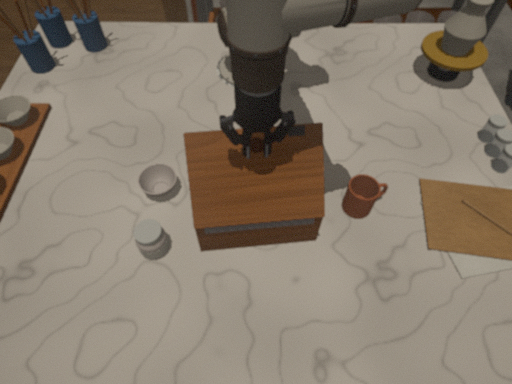

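The scene view shows the lid raised, with its front edge at rows 126–132 (columns 186–323), the knob between the fingers near (150, 258), and the pottery where it was. I'll check the lid angle by projection before handing in.

```bash
python3 - <<'E'
from fit import *
s=imaging.get_image('scene')
for d in (0,40,45,50,55):
    a=np.radians(d); x=100-200*np.cos(a)+12*np.sin(a); z=120+200*np.sin(a)+12*np.cos(a)
    print(d,proj(s,loc([[x,-140,z],[x,140,z]],[574.8,18.9,.105])).round(0).tolist())
go([603.6,24.5,283.2])
E
```

```text
0 [[151.0, 192.0], [143.0, 307.0]]
40 [[132.0, 184.0], [122.0, 319.0]]
45 [[132.0, 183.0], [122.0, 321.0]]
50 [[133.0, 182.0], [123.0, 323.0]]
55 [[135.0, 181.0], [124.0, 325.0]]
t 9.75 pos [603.4  24.5 283. ] xdir -3.043 w 27.428832375781273 F [-0.9  6.2 -6.8] g 59.65908229351044 j [ 0.31  0.33 -0.   -0.   -1.24 -1.78]
delta tool [-0.2  0.  -0.2]
```

The projected corners agree with about 50°, and the grip is steady.

```bash
python3 -c "
from h import *
print(workorder.job_done())"
```

```text
the job is handed in; nothing more can be done
None
```

I swung the hasp off and let it fold down to about 2.6 rad, raised the lid to about 50° and handed the job in with the fingers still gripping the knob; I never touched the pottery.

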